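# Wedge the spring clip off the reel spindle

## Task

The spring clip must come off the spindle of the solder reel stand so that the reel can be changed. Take the forked wedge out of its holder and slide its tines down astride the spindle, between the stand's front plate and the clip, with the wedge's flat back bearing lightly on the plate from the start, feeling your way and never pressing the wedge hard on the stand or the clip, until the clip is spread, eases off the spindle's end and drops into the tray below. Keep the fingers off the clip; then put the wedge back into its holder, fully home, and let go.

Things in the scene. Friction and masses are not known exactly. Their poses are not given: they have to be found in the camera images.
- reel_stand: Fixed solder reel stand. Origin on the worktop; +x points from the spindle's free end back towards plate and reel, y sideways, z up. Spindle axis: along x, 70 mm above the worktop, y = 0. The white upright front plate behind the clip (60 wide, top edge 86 mm high) is clamped by hand: its front face stands anywhere from 1 mm behind to 3 mm in front of the origin, not measured. Reel top: 97 mm.
- lugs (a point): On the spindle axis, level with the backs of the clip's two lugs (4.5 mm in front of the stand's origin, axes as the stand's). The lugs are round rods 3 mm thick. The gap from here to the plate's face is 1.5 to 5.5 mm; the tines go down through it, one on each side of the spindle (they ride over the rounded lugs if their back is on the plate). Higher than 3 mm above the axis there is more room: next in front is the clip's bow, 11.4 mm before the origin.
- spindle_seat (a point): The clip's seat: on the spindle axis, 13 mm in front of the stand's origin, axes as the stand's. Here the spindle is a square neck of 8 x 8 mm (11.2 to 15 mm in front of the origin); from there back to the plate it is a square shoulder of 10 x 10 mm.
- spindle_end (a point): Free end of the spindle, 24 mm in front of the stand's origin. From the neck (15 mm in front of it) the spindle swells to a round bulb, 12 mm in diameter at 17.4 to 17.8 mm, then tapers to 4 mm at this end; a flat milled along the top, 4 mm above the axis, lets the clip's prong slide out.
- tray (a point): Centre of the floor of the stand's grey tray, under the spindle: 47 mm in front of the stand's origin, 6 mm above the worktop; axes as the stand's. Inside 92 (x) x 94 mm (y), walls 18 mm high.
- clip: Loose E-shaped clip of 3.2 mm steel wire, 22 x 33 mm, 30 g. Origin: its point on the spindle axis; it stands square to the spindle, axes as the stand's, bow 21 mm above the axis, prong on the neck, two sprung legs beside it with lugs at axis height, 9.5 mm to either side, reaching back to the point lugs. Pushed some 4 mm outward by the wedge (3 to 6 N), the legs pass the bulb and the clip slips off.
- fork: Loose grey plastic forked wedge, 50 g, upright in the holder at the start, yaw as the holder's. Origin: middle of its crotch, the underside of its 40 (y) x 12 (x) x 6 mm flange; z up the handle, +x its flat back, which slides down the front plate (its +x along the stand's +x). Two tines go 38 mm down, 7 to 15.5 mm to either side of the middle (9.5 mm at the tips). Their front is an even ramp.
- fork_grip (a point): Where to grip: middle of the wedge's handle, 46 mm above the crotch. The handle is 15 mm thick (x, grip across this) and 24 mm wide (y), from the flange to 62.5 mm above the crotch. In use, let the flat back bear on the plate with some 2 to 3 N; plate and clip stand no more than about 10 N from the wedge.
- fork_tip (a point): Middle between the tine tips, 38 mm below the crotch, 1 mm in front of the flat back (handle centre is 7.5 mm in front of it). The tines are 2 mm thick here, 15 mm at the crotch. With its back on the plate the wedge frees the clip when the tips are some 14 to 29 mm below the spindle axis (felt as a drop in force); at 33 mm the crotch lands on the square shoulder.
- holder: Fixed black block 50 (x) x 64 (y) x 44 mm high, with a slot 19 (x) x 35 mm (y) through it from above for the tines (15 x 31 mm). Origin: centre of its underside, z up. The wedge is home when its flange lies on the block's top: crotch 44 mm above the worktop.

How it is judged (in metres and radians):
On the way, in this order (a step that is already met when the one before it is completed fails the run):
1. the wedge is lifted clear out of its holder (z of fork_tip in the frame of holder above 0.05 m), for 0.1 s.
2. the wedge's back bears on the stand's plate (over 1 N) as its tines go in behind the lugs, astride the spindle, tips 0 to 10 mm below its axis (contact force between fork and reel_stand above 1 N and z of fork_tip in the frame of reel_stand between 0.06 and 0.07 m and x of fork_tip in the frame of reel_stand between -0.009 and 0.003 m and y of fork_tip in the frame of reel_stand between -0.005 and 0.005 m), for 0.1 s.
3. the clip has left its seat on the spindle while the wedge's tines stand astride the spindle, behind it (distance between clip and spindle_seat above 0.014 m and x of fork_tip in the frame of reel_stand between -0.009 and 0.003 m and y of fork_tip in the frame of reel_stand between -0.005 and 0.005 m and z of fork_tip in the frame of reel_stand below 0.056 m), for 0.05 s.
At the end, for the whole second after the job is handed in: The clip lies at rest in the stand's tray; the wedge stands upright and released in its holder, flange within 3.5 mm of the holder's top face and within 6 mm of the slot's middle (x of clip in the frame of tray between -0.05 and 0.047 m and y of clip in the frame of tray between -0.05 and 0.05 m and z of clip in the frame of tray below 0.03 m and linear speed of each of clip, fork below 0.03 m/s and horizontal distance between fork and holder below 0.006 m and z of fork in the frame of holder below 0.0475 m and angle between fork's own z axis and vertical below 0.12 rad and contact force between the fingers and fork below 0.2 N); the robot touches nothing.
It fails at once if the wedge is pressed on the reel stand with more than 12 N (contact force between fork and reel_stand above 12 N).
It fails at once if the wedge is pressed on the clip with more than 15 N (contact force between fork and clip above 15 N).
It fails at once if the fingers touch the clip (contact force between the fingers and clip above 0.5 N).
It also fails if it takes over 72 s, if anything falls off the work surface, if the arm or the gripper's body presses on something with over 40 N, if the wrist force passes 120 N, or if a joint passes its speed limit or range.

## Robot

A 6-joint arm with a two-finger parallel gripper is mounted at the origin on a cart in front of the work surface, level with it; the furniture and walls round the work are solid. World frame = base frame: x ahead of the robot, y to its left, z up, the work surface at z = 0. Lengths are in mm, angles in rad, forces in N, time in s.
With the tool pointing down it reaches from about 350 to 875 mm from the base axis. Payload 4.2 kg.
Tool frame: the origin (TCP) lies midway between the tips of the shut fingers; the grasp point (between the pads) lies 19 mm behind it (arm.tcp_to_grasp is the distance from the TCP to the grasp point, in mm); z points along the fingers, y is the line along which they close (so a half turn about z gives the same grasp; the last joint's range is limited). The gripper opens to 85 mm and grips with 20 to 120 N. Pads are 22 mm wide; open, the fingers measure 114 mm over their backs; the gripper's body (76 mm by 85 mm) begins 54 mm behind the grasp point. The pads swing forward as they close: fully open they stand 13 mm farther back than shut.
Start: joints at [1.524, 0.385, 0.008, 0, -1.194, -0.259], TCP at [188.128, 595.993, 231.312] pointing down, gripper open.
Joint ranges: [-3.14, 3.14], [-1.21, 2.06], [-1.07, 1.41], [-3.16, 2.05], [-2.99, -0.16], [-3.1, 3.1]. Speed limits (rad/s): [2.79, 2.79, 3.14, 3.14, 3.14, 3.14].

## Interface

Orientations are given as a unit quaternion [x, y, z, w].
In Python, from bench import arm gives the robot as it stands.
- The arm moves only by the tool arm_command, never from a script. Its argument "rows" is a list of rows, each a list of 2 entries, a list of its own where there are three numbers: the shift along the tool's x, y, z as a fraction of full scale, then the turn, a rotation vector about the tool's x, y, z as a fraction of full scale. In form: [[[x, y, z], [wx, wy, wz]], ...]. A call has 1 to 5 rows; each row is the pose to reach, as a shift and turn from the pose commanded when the call began, along the tool's axes at that moment, turning the shorter way round; what a row does not reach only later rows make up. Full scale, the value 1, is 0.25 m for a shift and 180 degrees for a turn. A row lasts 1/10 s, in which the tool goes at most 50 mm and 8.59 degrees, less where a joint would pass 70% of its speed; a pose out of reach is approached as far as the arm can. A call with a number of a shift or a turn outside -1 to 1 is refused whole. A call with a gripper value outside its range is refused whole. "grip" is the opening, from 0 (shut) to 1 (fully open), set as the call begins (left out, the last holds). The fingers move at their own pace and stop on an object; the grip force is fixed at half the most. Time passes only in rows, so rows that repeat a pose let the fingers close. It gives the time, the measured TCP pose, the force, the opening and the grip force at its end, in the units of the state.
- arm.read_state(): the state, without advancing time (a new reading comes with each control period).
- arm.get_image(name): name is "side" or "top" or "wrist"; returns (picture, depth): 420x560x3 uint8, blue, green, red; 420x560 float32, mm along the optical axis (not along the pixel's ray), 0 where there is no reading.
- arm.camera_info(name): a dict with "fx", "fy", "cx", "cy" (pixels), "extrinsics" (4x4, takes a point from camera to world coordinates). Camera axes: x right, y down, z forward; pixel columns grow to the right and rows downward; lengths in mm; the calibration is good to about 2 mm. A picture is of the moment at which its call begins: read the wrist's pose just before it. camera_info takes no time and is no camera call; for the wrist camera it gives the pose at the moment of the call.
- arm.job_done(): hands the job in; it is judged then, once.
Trained networks look in the newest picture that a camera, given by its name, has taken for a name from the list of things; names that differ only in an ending like _2 or _b are one class to them, and where a whole thing is asked for, a point or a joint stands for the part that bears it (a point fixed in the world has none). Each returns a list of dicts, best first, with "score" (0 to 1); they miss things now and then, are a little off and sometimes report something else, mostly with a low value. They report only what shows in the picture. A call takes as long as a camera call.
- arm.spot_in(camera, query): "position" ([column, row] in pixels, amid what is visible of it).
The state is a dict: "clock": time; "joints": joint angles; "joint_vel": joint speeds; "joint_efforts": joint torques, N m; "position": TCP position; "ee_rot": TCP orientation; "contact_force": force on the tool from outside, world axes, zero at the start; "wrist_torque": the same for the moment, N m; "gripper_width": finger opening in mm; "grasp_force": force on a finger pad.
Only numpy, scipy, OpenCV 4.12 (cv2) and the standard library are available. Lean on these libraries where they do the work, as an engineer would, in place of code of your own. Each camera call takes 0.05 s, during which the arm holds its last target. There are 200 camera calls.

## Working session

There is one attempt and no reset: what is moved stays moved. The work goes in short steps, Python scripts to look and compute and a tool call to move; the robot and the scene stay as the last step left them, time stands still between calls to the robot, and variables do not carry over. Pictures are saved under pics/ and viewed, at most 10 in all, crops included, and the job is handed in when it is done.

Besides the shell and the picture viewer there is one more tool, called by a JSON object that holds its "method" and its "body". arm_command: Moves the arm, as the interface text tells. Shift numbers are shares of 0.25 m and turn numbers shares of 180 degrees, none past 1 either way. Its arguments: {"type":"object","properties":{"rows":{"type":"array","items":{"type":"array"}},"grip":{"type":"number"}},"required":["rows"]}

```bash
mkdir -p pics; cat > h.py <<'E'
from bench import arm
import numpy as np, cv2
from scipy.spatial.transform import Rotation as R
def cloud(cam,save=None):
    ci=arm.camera_info(cam); im,d=arm.get_image(cam)
    if save: cv2.imwrite('pics/'+save,im)
    v,u=np.mgrid[:d.shape[0],:d.shape[1]]
    P=np.stack([(u-ci['cx'])/ci['fx']*d,(v-ci['cy'])/ci['fy']*d,d],-1)
    T=np.array(ci['extrinsics']); W=P@T[:3,:3].T+T[:3,3]; W[d<=0]=np.nan
    return im,W
def rows(target,quat=None):
    """shift in tool axes fraction for world target"""
    s=arm.read_state(); r=R.from_quat(s['ee_rot'])
    print('shift',np.round(r.inv().apply(np.array(target)-s['position'])/250,4))
    if quat is not None: print('turn',np.round((r.inv()*R.from_quat(quat)).as_rotvec()/np.pi,4))
E
python3 - <<'E'
from h import *
s=arm.read_state(); print(s)
print(R.from_quat(s['ee_rot']).as_matrix().round(3), arm.tcp_to_grasp)
for c in ['top','side']:
    im,W=cloud(c,c+'0.png')
    print(c,np.array(arm.camera_info(c)['extrinsics']).round(2).tolist())
    for q in ['holder','fork','reel_stand','clip','tray']:
        for r in arm.spot_in(c,q)[:2]:
            u,v=map(int,r['position']); print(q,round(r['score'],2),u,v,W[v,u].round(1))
E
```

```text
{'clock': 0.0, 'joints': array([ 1.52355606e+00,  3.85577934e-01,  6.59872892e-03, -5.13501841e-04,
       -1.19401379e+00, -2.58600505e-01]), 'joint_vel': array([-0.00048301,  0.00117939,  0.00024232, -0.00074881,  0.00077767,
       -0.00044472]), 'joint_efforts': array([-6.51799928e-04, -3.92291486e+01,  1.88401580e+01,  4.18607309e+00,
       -4.63016637e-03,  3.71000963e-07]), 'position': array([187.98531125, 595.42894732, 230.19593749]), 'ee_rot': array([ 9.88315387e-01, -1.52418609e-01, -1.21449403e-04,  1.11737769e-03]), 'contact_force': array([-0.12451851, -0.13443857,  0.51042702]), 'wrist_torque': array([ 0.01489827,  0.04240444, -0.00451923]), 'grasp_force': 0.0, 'gripper_width': 85.71587992401203}
[[ 0.954 -0.301 -0.001]
 [-0.301 -0.954 -0.002]
 [ 0.     0.002 -1.   ]] 18.700000000000003
top [[-0.02, -0.99, 0.12, 418.55], [-1.0, 0.02, 0.02, 197.08], [-0.02, -0.12, -0.99, 942.33], [0.0, 0.0, 0.0, 1.0]]
holder 0.86 346 241 [468.3  67.5  55.4]
fork 0.44 348 234 [479.   70.4 105. ]
reel_stand 0.74 209 192 [584.3 357.4   6. ]
side [[-0.92, -0.27, 0.28, 304.59], [-0.39, 0.64, -0.66, 763.56], [0.0, -0.72, -0.7, 673.09], [0.0, 0.0, 0.0, 1.0]]
holder 0.74 327 199 [472.   93.6  39.6]
fork 0.52 331 176 [473.9  74.7  81.4]
reel_stand 0.89 213 292 [584.5 348.9   5.1]
clip 0.44 206 266 [581.9 362.2  89.4]
tray 0.86 212 291 [586.7 348.2   5.9]
```

```bash
python3 - <<'E'
import cv2,numpy as np
a=cv2.imread('pics/top0.png')[110:310,120:400];b=cv2.imread('pics/side0.png')[130:380,100:400]
a=cv2.resize(a,(800,571))[:, :];b=cv2.resize(b,(720,600))
cv2.imwrite('pics/a.png',a);cv2.imwrite('pics/b.png',b)
E
```

```text
(no output)
```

View pics/a.png

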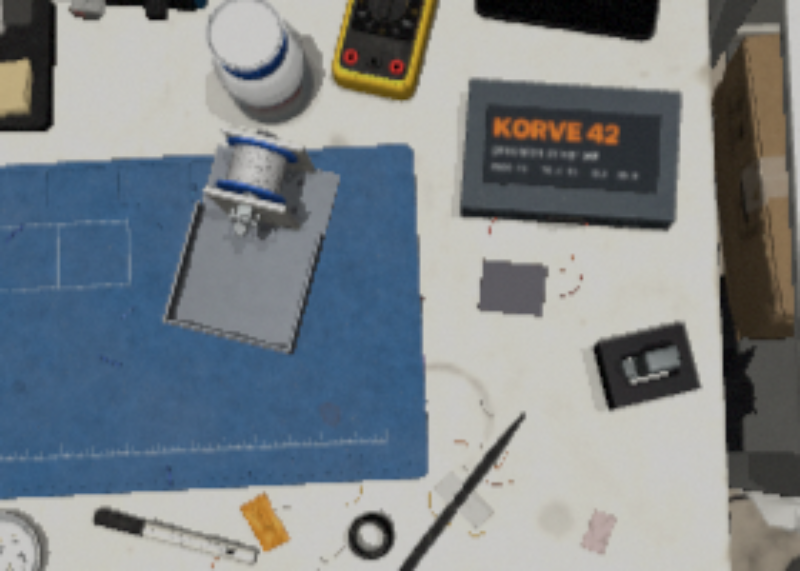

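View pics/b.png

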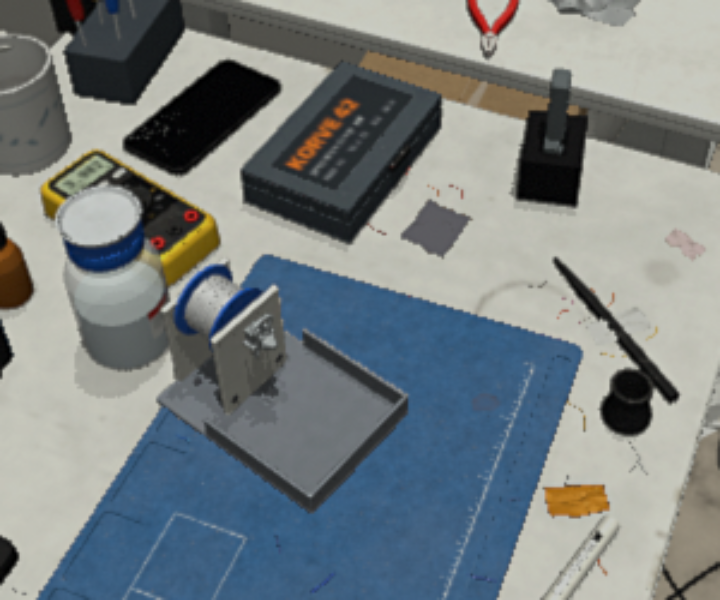

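The top view shows the stand at crop (250,190), its tray pointing towards the robot, and the holder with the fork at (648,365). In the side view the plate and clip are at (262,335) and the wedge stands at (558,110). Next I'll measure poses from depth.

```bash
python3 - <<'E'
from h import *
for c in ['top','side']:
    im,W=cloud(c)
    X=W.reshape(-1,3); C=im.reshape(-1,3).astype(int)
    near=lambda p,r:np.hypot(X[:,0]-p[0],X[:,1]-p[1])<r
    def rect(m,n):
        P=X[m]; 
        if len(P)<8: print(c,n,len(P)); return
        r=cv2.minAreaRect(P[:,:2].astype(np.float32)); print(c,n,len(P),np.round(r[0],1),np.round(r[1],1),round(r[2],1),'z',np.median(P[:,2]).round(1))
    H=near((470,70),50)
    rect(H&(X[:,2]>38)&(X[:,2]<49)&(C.max(1)<70),'holdertop')
    rect(H&(X[:,2]>100),'handle top')
    rect(H&(X[:,2]>60),'handle all')
    S=near((600,350),80)
    rect(S&(X[:,2]>12)&(X[:,2]<20),'traywall')
    for lo,hi in [(77,84),(84,89)]:
        rect(S&(X[:,2]>lo)&(X[:,2]<hi),f'plate{lo}')
    m=S&(X[:,2]>25)&(X[:,2]<58)&(C.min(1)>120); rect(m,'platelow')
    m=S&(X[:,2]>40); P=X[m]; 
    print(np.percentile(P,[1,50,99],axis=0).round(1).tolist())
    if c=='side':
        # plate face plane: white-ish points
        m=S&(X[:,2]>30)&(X[:,2]<84); P=X[m]
        best=0
        rng=np.random.default_rng(0)
        for _ in range(2000):
            a=rng.uniform(-.8,.4); p=P[rng.integers(len(P))]
            d=(P[:,:2]-p[:2])@[np.cos(a),np.sin(a)]; k=(abs(d)<1).sum()
            if k>best: best=k;ba=a;bi=abs(d)<1
        Q=P[bi]; print('plate normal deg',np.degrees(ba),best,len(P),Q.mean(0).round(1)); rect2=cv2.minAreaRect(Q[:,:2].astype(np.float32)); print(rect2, np.percentile(Q,[2,98],axis=0).round(1))
E
```

```text
top holdertop 508 [476.2  64. ] [47.9 62.7] 12.2 z 42.9
top handle top 94 [476.6  63.4] [14.5 24.1] 13.0 z 104.7
top handle all 121 [476.4  63.4] [14.8 24.3] 13.1 z 104.0
top traywall 66 [608.2 347.6] [ 97.6 141.3] 74.8 z 15.8
top plate77 234 [629.4 342.9] [58.3 97.8] 75.7 z 81.0
top plate84 236 [630.2 349.6] [55.9 99.2] 84.6 z 86.3
top platelow 3
[[581.7, 306.0, 46.5], [665.5, 347.5, 550.1], [677.6, 393.8, 563.1]]
side holdertop 468 [475.1  63.3] [49.8 68.2] 12.4 z 43.5
side handle top 80 [474.7  64.3] [14.5 25. ] 10.7 z 105.5
side handle all 213 [474.8  64.5] [15.2 25.2] 12.9 z 92.2
side traywall 301 [605.1 350.2] [ 99.9 135.2] 74.6 z 16.2
side plate77 391 [628.5 343.5] [61.1 99.6] 76.0 z 80.8
side plate84 367 [629.2 350.2] [ 58.6 100. ] 85.3 z 86.3
side platelow 28 [616.3 343.4] [130.9  33.6] 13.8 z 55.4
[[576.1, 318.4, 41.0], [620.5, 355.5, 78.7], [679.3, 380.4, 112.7]]
plate normal deg -15.577639864004778 400 1473 [594.9 357.6  58.4]
((593.5640869140625, 353.0854797363281), (60.161006927490234, 1.9852155447006226), 74.41584777832031) [[585.9 325.7  31.4]
 [601.7 380.8  83.4]]
```

{"method": "arm_command", "body": {"rows": [[[0.58, 0.56, 0], [0, 0, 0.2]], [[0.58, 0.56, 0], [0, 0, 0.2]], [[0.58, 0.56, 0], [0, 0, 0.2]], [[0.58, 0.56, 0], [0, 0, 0.2]], [[0.58, 0.56, 0], [0, 0, 0.2]]], "grip": 1}}

```text
clock: 1.2
position: [285.6, 414.3, 231.8]
ee_rot: [0.891, -0.454, -0.0, 0.0]
contact_force: [-0.2, -0.1, -0.8]
gripper_width: 85.7
grasp_force: 0.0
```

```bash
cat >> h.py <<'E'
def yq(psi):
    p=np.radians(psi); y=np.array([np.cos(p),np.sin(p),0]); z=np.array([0,0,-1.]); 
    return R.from_matrix(np.stack([np.cross(y,z),y,z],1)).as_quat()
HOLD=np.array([475.7,63.9]); HY=-167.5
E
python3 -c "
from h import *
s=arm.read_state();print(s['clock'],s['position'],s['joints'],s['contact_force']); rows([475.7,63.9,170],yq(HY))"
```

```text
1.2 [285.56082497 414.26754879 231.84559638] [ 1.29033169e+00  1.76832268e-01 -2.82776476e-01 -2.51233641e-04
 -1.11205570e+00 -6.61031584e-01] [-0.18927986 -0.11907014 -0.84986396]
shift [1.5806 0.2096 0.2481]
turn [ 0.0002 -0.0002  0.1308]
```

{"method": "arm_command", "body": {"rows": [[[0.79, 0.105, 0.0], [0, 0, 0.131]], [[0.79, 0.105, 0.0], [0, 0, 0.131]], [[0.79, 0.105, 0.0], [0, 0, 0.131]], [[0.79, 0.105, 0.0], [0, 0, 0.131]], [[0.79, 0.105, 0.0], [0, 0, 0.131]]]}}

```text
clock: 1.7
position: [381.9, 240.5, 231.6]
ee_rot: [0.78, -0.626, 0.0, 0.0]
contact_force: [0.5, 0.2, 0.1]
gripper_width: 85.5
grasp_force: 0.0
```

```bash
python3 -c "
from h import *
s=arm.read_state();print(s['clock'],s['position']); rows([475.7,63.9,170],yq(HY))"
```

```text
1.7 [381.89511974 240.54663446 231.5530927 ]
shift [ 0.7711 -0.2128  0.2465]
turn [ 0.     -0.0001  0.0003]
```

{"method": "arm_command", "body": {"rows": [[[0.771, -0.213, 0.2], [0, 0, 0]], [[0.771, -0.213, 0.2], [0, 0, 0]], [[0.771, -0.213, 0.2], [0, 0, 0]], [[0.771, -0.213, 0.2], [0, 0, 0]], [[0.771, -0.213, 0.2], [0, 0, 0]]]}}

```text
clock: 2.2
position: [476.3, 65.3, 179.7]
ee_rot: [0.78, -0.625, -0.001, 0.001]
contact_force: [0.1, 0.1, -0.7]
gripper_width: 85.3
grasp_force: 0.0
```

```bash
python3 - <<'E'
from h import *
s=arm.read_state();print(s['clock'],s['position'])
im,W=cloud('wrist','w1.png')
X=W.reshape(-1,3);m=(np.hypot(X[:,0]-475,X[:,1]-64)<30)&(X[:,2]>95)&(X[:,2]<112)
print(m.sum());P=X[m]
if m.sum()>10:print(cv2.minAreaRect(P[:,:2].astype(np.float32)))
rows([475.7,63.9,74.5],yq(HY))
E
```

```text
2.2 [476.25673435  65.3068096  179.68457711]
749
((475.79876708984375, 63.13275909423828), (15.018403053283691, 23.684005737304688), 12.177475929260254)
shift [0.0088 0.0031 0.4224]
turn [ 0.0007 -0.0002  0.0009]
```

View pics/w1.png

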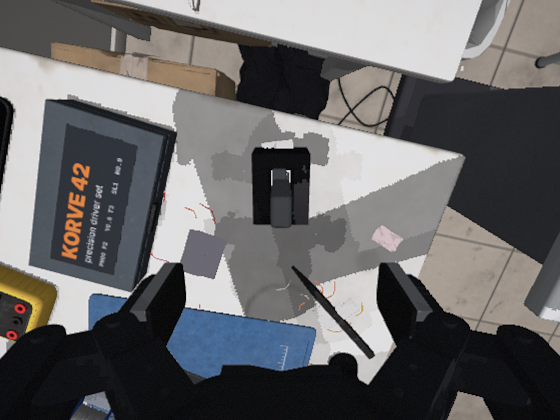

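The wrist view shows the handle at (281,200), centred between the fingers, and its measured centre agrees with the earlier estimate. I'll descend and grip.

{"method": "arm_command", "body": {"rows": [[[0.009, 0.003, 0.2], [0, 0, 0]], [[0.009, 0.003, 0.3], [0, 0, 0]], [[0.009, 0.003, 0.4], [0, 0, 0]], [[0.009, 0.003, 0.422], [0, 0, 0]], [[0.009, 0.003, 0.422], [0, 0, 0]]]}}

```text
clock: 2.75
position: [475.2, 67.1, 75.7]
ee_rot: [0.783, -0.622, -0.0, 0.0]
contact_force: [0.0, 0.1, 0.3]
gripper_width: 85.3
grasp_force: 0.0
```

{"method": "arm_command", "body": {"rows": [[[0, 0, 0], [0, 0, 0]], [[0, 0, 0], [0, 0, 0]], [[0, 0, 0], [0, 0, 0]], [[0, 0, 0], [0, 0, 0]], [[0, 0, 0], [0, 0, 0]]], "grip": 0}}

```text
clock: 3.25
position: [475.5, 66.1, 76.3]
ee_rot: [0.782, -0.623, 0.0, -0.0]
contact_force: [1.2, 1.1, 4.8]
gripper_width: 14.1
grasp_force: 59.3
```

{"method": "arm_command", "body": {"rows": [[[0, 0, 0], [0, 0, 0]], [[0, 0, 0], [0, 0, 0]], [[0, 0, 0], [0, 0, 0]], [[0, 0, 0], [0, 0, 0]], [[0, 0, 0], [0, 0, 0]]]}}

```text
clock: 3.75
position: [475.6, 66.1, 76.3]
ee_rot: [0.782, -0.623, 0.0, -0.0]
contact_force: [-0.6, -0.3, 6.0]
gripper_width: 14.0
grasp_force: 59.5
```

```bash
python3 -c "
from h import *
s=arm.read_state();print(s['clock'],s['position'],s['ee_rot'],s['contact_force'],s['wrist_torque'],s['gripper_width'],s['grasp_force']); rows([475.7,63.9,180],yq(HY))"
```

```text
3.75 [475.63629218  66.11418927  76.34917279] [ 7.82147873e-01 -6.23092730e-01  2.88687310e-04 -2.64493906e-04] [-0.64092714 -0.29016126  5.98448457] [0.00288323 0.29782995 0.00199056] 13.956875576388061 59.54857349395752
shift [ 0.0087  0.0014 -0.4146]
turn [-0.0002 -0.      0.0023]
```

{"method": "arm_command", "body": {"rows": [[[0, 0, -0.04], [0, 0, 0]], [[0, 0, -0.16], [0, 0, 0]], [[0, 0, -0.3], [0, 0, 0]], [[0, 0, -0.44], [0, 0, 0]], [[0, 0, -0.48], [0, 0, 0]]]}}

```text
clock: 4.25
position: [477.1, 66.7, 199.9]
ee_rot: [0.782, -0.623, 0.002, -0.003]
contact_force: [0.5, -0.1, 0.3]
gripper_width: 14.0
grasp_force: 58.9
```

{"method": "arm_command", "body": {"rows": [[[0, 0, 0], [0, 0, 0]], [[0, 0, 0], [0, 0, 0]], [[0, 0, 0], [0, 0, 0]]]}}

```text
clock: 4.55
position: [474.1, 65.6, 194.0]
ee_rot: [0.782, -0.623, -0.001, 0.002]
contact_force: [0.3, -0.0, -0.5]
gripper_width: 13.9
grasp_force: 58.9
```

```bash
python3 - <<'E'
from h import *
s=arm.read_state();print(s['clock'],s['position'],s['ee_rot'],s['contact_force'],s['wrist_torque'])
print(arm.read_state()['position'])
im,W=cloud('side','s2.png')
ci=arm.camera_info('side');T=np.linalg.inv(np.array(ci['extrinsics']))
p=T[:3,:3]@np.array([s['position'][0],s['position'][1],s['position'][2]-30])+T[:3,3]
u,v=int(ci['fx']*p[0]/p[2]+ci['cx']),int(ci['fy']*p[1]/p[2]+ci['cy'])
cv2.imwrite('pics/s2c.png',cv2.resize(im[max(0,v-50):v+50,max(0,u-60):u+60],None,fx=6,fy=6))
X=W.reshape(-1,3);m=(np.hypot(X[:,0]-475,X[:,1]-64)<25)&(X[:,2]>110)&(X[:,2]<200);P=X[m]
ax=np.array([np.cos(np.radians(12.5)),np.sin(np.radians(12.5))]);ay=np.array([-ax[1],ax[0]])
for lo in range(115,180,6):
    Q=P[(P[:,2]>lo)&(P[:,2]<lo+6)]
    if len(Q)>2:
        a=(Q[:,:2]-HOLD)@ax;b=(Q[:,:2]-HOLD)@ay; print(lo,len(Q),a.min().round(1),a.max().round(1),b.min().round(1),b.max().round(1))
E
```

```text
4.55 [474.14035687  65.63345911 194.04406335] [ 0.78194293 -0.62334703 -0.00101272  0.00164626] [ 0.3424168  -0.04909087 -0.50655023] [ 0.03154224 -0.04653965 -0.04101798]
[474.14035687  65.63345911 194.04406335]
127 5 1.0 4.5 13.9 15.0
133 13 -1.9 5.0 13.1 15.5
139 12 -3.3 4.0 11.0 15.9
145 14 -4.6 4.3 12.0 17.3
151 19 -7.5 4.9 12.7 17.0
157 18 -9.9 3.4 -11.2 18.1
163 42 -9.6 4.9 4.3 20.1
169 20 -9.0 3.2 9.0 13.0
175 29 -9.8 4.2 6.8 14.9
```

View pics/s2c.png

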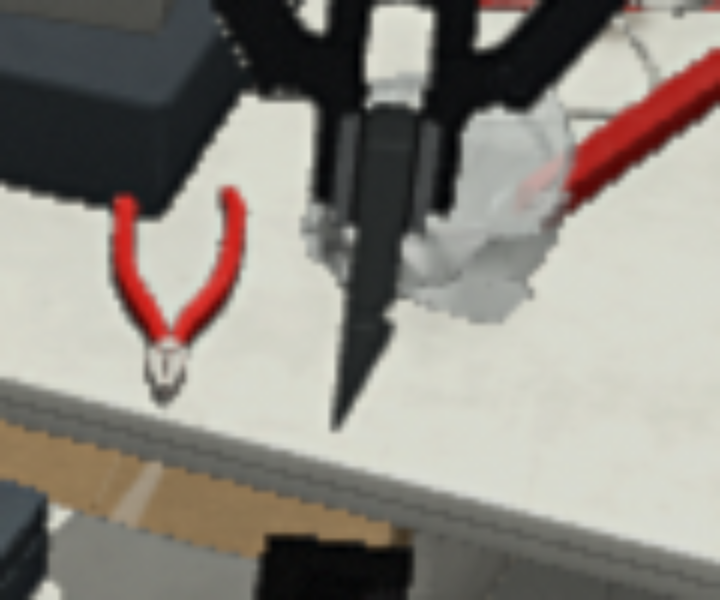

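The crop shows the flat back on the +12.5° (world +x) side, with the tip at (335,430), so a −28° yaw is enough. Next I'll move above the stand.

```bash
cat >> h.py <<'E'
SY=-15.4; SO=np.array([593.6,353.1]); c,s_=np.cos(np.radians(SY)),np.sin(np.radians(SY))
AX=np.array([c,s_]); AY=np.array([-s_,c])
def st(p): d=np.array(p[:2])-SO; return np.round([d@AX,d@AY,p[2]],2)
def wr(a,b,z): return [*(SO+a*AX+b*AY),z]
E
python3 -c "
from h import *
print(arm.read_state()['position'],wr(-14,1,190)); rows(wr(-14,1,190),yq(180+SY))"
```

```text
[474.3423467   65.68366028 194.13411723] [np.float64(580.3682204582093), np.float64(357.78188104904945), 190]
shift [-1.0445 -0.6739  0.0135]
turn [ 0.0011 -0.0005  0.1571]
```

{"method": "arm_command", "body": {"rows": [[[-0.15, -0.1, 0.0], [0, 0, 0.04]], [[-0.3, -0.2, 0.0], [0, 0, 0.08]], [[-0.45, -0.3, 0.0], [0, 0, 0.12]], [[-0.6, -0.39, 0.0], [0, 0, 0.157]], [[-0.7, -0.45, 0.0], [0, 0, 0.157]]]}}

```text
clock: 5.1
position: [546.2, 264.1, 193.8]
ee_rot: [-0.606, 0.795, -0.0, -0.001]
contact_force: [0.8, 0.9, -1.7]
gripper_width: 13.8
grasp_force: 58.7
```

```bash
python3 -c "
from h import *
print(arm.read_state()['position']); rows(wr(-14,1,190),yq(180+SY))"
```

```text
[546.18991154 264.10719693 193.83942556]
shift [-0.3976 -0.0323  0.0145]
turn [ 0.0005 -0.0006 -0.    ]
```

{"method": "arm_command", "body": {"rows": [[[-0.15, -0.01, 0.0], [0, 0, 0]], [[-0.3, -0.02, 0.0], [0, 0, 0]], [[-0.39, -0.03, 0.01], [0, 0, 0]], [[-0.39, -0.03, 0.01], [0, 0, 0]], [[-0.39, -0.03, 0.01], [0, 0, 0]]]}}

```text
clock: 5.6
position: [578.3, 353.6, 191.1]
ee_rot: [-0.606, 0.795, -0.0, -0.002]
contact_force: [0.1, 0.1, 0.1]
gripper_width: 14.3
grasp_force: 58.7
```

{"method": "arm_command", "body": {"rows": [[[0, 0, 0], [0, 0, 0]], [[0, 0, 0], [0, 0, 0]], [[0, 0, 0], [0, 0, 0]], [[0, 0, 0], [0, 0, 0]]]}}

```text
clock: 6.0
position: [578.9, 353.3, 193.8]
ee_rot: [-0.606, 0.795, 0.0, 0.0]
contact_force: [-0.1, -0.9, 0.2]
gripper_width: 14.0
grasp_force: 58.7
```

```bash
cat > m.py <<'E'
from h import *
def meas(name,z0):
    s=arm.read_state();print(s['clock'],st(s['position']),s['contact_force'].round(2),s['wrist_torque'].round(3))
    for cam in ['side','top']:
        im,W=cloud(cam,name+cam+'.png'); X=W.reshape(-1,3); X=X[~np.isnan(X[:,0])]
        a=(X[:,:2]-SO)@AX;b=(X[:,:2]-SO)@AY;z=X[:,2]
        k=(abs(b)<45)&(a>-40)&(a<15)
        for lo in range(24,150,4):
            q=k&(z>=lo)&(z<lo+4)
            if cam=='side' and q.sum()>2: print(lo,q.sum(),'a',np.percentile(a[q],[0,5,50,95,100]).round(1),'b',np.percentile(b[q],[0,50,100]).round(1))
        m=k&(z>30)&(z<82)&(a>-5)&(a<5); print(cam,'face med',np.median(a[m]),np.percentile(b[m],[1,99]))
        ci=arm.camera_info(cam);T=np.linalg.inv(np.array(ci['extrinsics']))
        p=T[:3,:3]@np.array(wr(-5,0,85))+T[:3,3];u,v=int(ci['fx']*p[0]/p[2]+ci['cx']),int(ci['fy']*p[1]/p[2]+ci['cy'])
        cv2.imwrite('pics/'+name+cam+'c.png',cv2.resize(im[max(0,v-40):v+40,max(0,u-40):u+40],None,fx=7,fy=7))
    s=arm.read_state();print(st(s['position']),s['contact_force'].round(2))
E
python3 -c "
from m import *
meas('p1',0)"
```

```text
6.0 [-14.2   -3.7  193.78] [-0.1  -0.89  0.16] [-0.016 -0.003  0.038]
24 53 a [-1.2 -0.9  0.2  2.   2.7] b [-30.6   2.6  29.6]
28 40 a [-2.8 -1.2  0.1  1.3  2.3] b [-27.3   4.1  30. ]
32 36 a [-1.5 -1.  -0.1  1.8  4.3] b [-29.6   7.9  29.2]
36 42 a [-1.6 -1.3  0.1  1.   3.3] b [-28.4   8.7  29.1]
40 33 a [-1.6 -0.6  0.2  1.4  2.3] b [-29.5  13.9  29.2]
44 31 a [-0.9 -0.8  0.3  1.6  1.8] b [-30.5  10.9  29.3]
48 31 a [-1.5 -0.7  0.3  2.9  4.3] b [-31.1  11.8  28.6]
52 26 a [-1.2 -1.1  0.   0.7  0.8] b [-27.9  12.5  29.1]
56 35 a [-11.8  -1.    0.    1.1   2.8] b [-28.8  13.7  28.8]
60 34 a [-13.6 -12.6  -0.1   3.    4.3] b [-28.9  10.9  29.2]
64 40 a [-21.7 -12.8  -0.1   1.8  11.3] b [-29.2  12.3  29. ]
68 77 a [-22.6 -21.   -3.5   1.   11.2] b [-30.5   4.2  28.8]
72 97 a [-22.2 -18.5  -0.7   1.5  11.7] b [-30.9   1.4  29.3]
76 72 a [-13.6 -12.9   0.1   9.8  10.8] b [-28.5  -0.1  29.6]
80 114 a [-13.8 -12.2   1.   10.   14.7] b [-29.4   1.   29.9]
84 151 a [-14.8 -12.4   2.3   9.6  10.9] b [-29.1   1.5  29.5]
88 47 a [-14.4 -13.3   8.8  10.7  11.7] b [-18.    0.   17.1]
92 32 a [ 7.   7.9  9.3 10.9 11.1] b [-13.4   1.   14.3]
96 5 a [ 8.7  8.8  9.5 10.9 11. ] b [-7.5  0.6  5.5]
124 7 a [-9.9 -9.8 -9.4 -7.2 -6.9] b [-20.8   4.9   6.4]
128 12 a [-12.4 -12.3 -11.1  -7.9  -7.1] b [-21.  -15.2   7.5]
132 19 a [-13.7 -13.2 -12.2  -7.5  -6.4] b [-23.4  -1.6   7.6]
136 19 a [-15.1 -15.  -13.7  -7.8  -7.5] b [-20.9  -0.7   8.1]
140 21 a [-16.6 -16.5 -13.7  -8.3  -8.2] b [-22.9   0.9   8.5]
144 21 a [-18.2 -17.9 -15.6  -9.6  -9.5] b [-21.2 -14.5   8.2]
148 24 a [-18.8 -18.6 -15.6 -10.2  -7.8] b [-18.5   6.7   9.1]
side face med 0.08598213032371164 [-30.30410421  29.30914265]
top face med 1.6926583981055727 [-30.35881437  -2.03805576]
[-14.23  -3.49 193.66] [ 0.18  0.22 -1.01]
```

View pics/p1sidec.png

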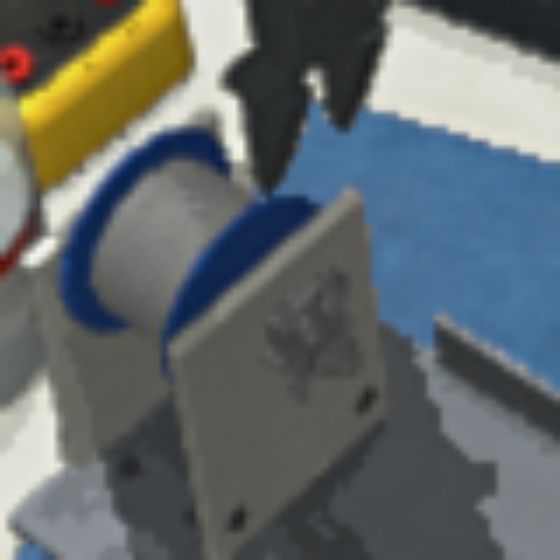

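The crop shows the fork tines about 40 mm above the stand, with the lower tip at (268,190), the plate corner at (360,195) and the clip at (310,330). Depth puts the fork 6.6 mm off to −y and its back 7 mm in front of the plate. I'll correct this and descend.

{"method": "arm_command", "body": {"rows": [[[-0.013, -0.007, 0.0], [0, 0, 0]], [[-0.026, -0.014, 0.03], [0, 0, 0]], [[-0.026, -0.014, 0.07], [0, 0, 0]], [[-0.026, -0.014, 0.1], [0, 0, 0]], [[-0.026, -0.014, 0.11], [0, 0, 0]]]}}

```text
clock: 6.6
position: [583.2, 358.6, 163.6]
ee_rot: [-0.606, 0.795, -0.0, -0.002]
contact_force: [-0.4, -0.4, -0.6]
gripper_width: 14.2
grasp_force: 58.7
```

{"method": "arm_command", "body": {"rows": [[[0, 0, 0], [0, 0, 0]], [[0, 0, 0], [0, 0, 0]], [[0, 0, 0], [0, 0, 0]], [[0, 0, 0], [0, 0, 0]]]}}

```text
clock: 7.0
position: [584.2, 359.2, 166.3]
ee_rot: [-0.606, 0.795, 0.0, 0.0]
contact_force: [0.2, 0.4, -0.3]
gripper_width: 14.1
grasp_force: 58.7
```

```bash
python3 - <<'E'
from h import *
im,W=cloud('side','p2.png'); X=W.reshape(-1,3); X=X[~np.isnan(X[:,0])]
a=(X[:,:2]-SO)@AX;b=(X[:,:2]-SO)@AY;z=X[:,2]
for lo in range(92,140,4):
    q=(abs(b)<45)&(a>-30)&(a<3)&(z>=lo)&(z<lo+4)
    if q.sum()>2: print(lo,q.sum(),a[q].min().round(1),a[q].max().round(1),b[q].min().round(1),b[q].max().round(1))
q=(a<-16)&(a>-23)&(abs(b)<15)&(z>55)&(z<80); print('spindle b',q.sum(),np.percentile(b[q],[5,50,95]))
q=(a<-11)&(a>-16)&(abs(b)<25)&(z>55)&(z<93); print('clip b',q.sum(),np.percentile(b[q],[2,50,98]))
for _ in range(4):
    s=arm.read_state();print(st(s['position']),s['contact_force'].round(2)); arm.get_image('side')
E
```

```text
96 7 -7.2 -3.8 -13.6 13.6
100 8 -8.5 -4.1 -9.0 14.0
104 15 -10.0 -3.2 -14.1 15.4
108 17 -11.5 -3.4 -15.4 15.3
112 20 -12.5 -3.9 -15.0 15.7
116 24 -14.1 -3.4 -15.3 15.6
120 25 -15.8 -4.3 -12.4 15.8
124 19 -16.8 -5.2 -15.8 15.5
128 20 -18.1 -12.0 -16.4 16.1
132 34 -18.7 -8.7 -15.4 19.5
136 69 -17.5 -3.8 -20.2 19.8
spindle b 31 [-4.53701143  0.17256221  4.30813849]
clip b 89 [-10.35714279   0.96718468   9.42585489]
[-10.73   3.36 166.26] [-0.18  0.19 -0.35]
[-10.76   3.35 166.16] [-0.93 -0.08 -1.02]
[-10.79   3.33 166.11] [-0.09 -0.07 -0.44]
[-10.82   3.33 166.04] [ 0.06 -0.12  0.2 ]
```

{"method": "arm_command", "body": {"rows": [[[0, 0, 0.015], [0, 0, 0]], [[0, 0, 0.03], [0, 0, 0]], [[0, 0, 0.045], [0, 0, 0]], [[0, 0, 0.056], [0, 0, 0]], [[0, 0, 0.056], [0, 0, 0]]]}}

```text
clock: 7.75
position: [583.7, 358.9, 151.0]
ee_rot: [-0.606, 0.795, -0.0, -0.001]
contact_force: [-0.6, 0.7, -1.0]
gripper_width: 14.0
grasp_force: 58.7
```

{"method": "arm_command", "body": {"rows": [[[0, -0.002, 0], [0, 0, 0]], [[0, -0.004, 0], [0, 0, 0]], [[0, -0.004, 0], [0, 0, 0]], [[0, -0.004, 0], [0, 0, 0]]]}}

```text
clock: 8.15
position: [585.1, 358.9, 152.0]
ee_rot: [-0.606, 0.795, 0.0, 0.0]
contact_force: [-0.6, 0.4, -0.7]
gripper_width: 14.0
grasp_force: 58.7
```

```bash
cat > f.py <<'E'
from h import *
F=[]
for i in range(5):
    s=arm.read_state(); F.append(s['contact_force']); P=s['position']; tq=s['wrist_torque']
    if i<4: arm.get_image('side')
F=np.mean(F,0); print(round(s['clock'],2),'pos',st(P),'tip z',round(P[2]-70.3,1),'F a,b,z',round(F[:2]@AX,2),round(F[:2]@AY,2),round(F[2],2),'tq',tq.round(3))
E
python3 f.py
```

```text
8.35 pos [ -9.83   3.28 151.88] tip z 81.6 F a,b,z 0.14 -0.13 -0.34 tq [-0.015 -0.002  0.041]
```

{"method": "arm_command", "body": {"rows": [[[0, -0.003, 0], [0, 0, 0]], [[0, -0.005, 0], [0, 0, 0]], [[0, -0.005, 0], [0, 0, 0]], [[0, -0.005, 0], [0, 0, 0]]]}}

```text
clock: 8.75
position: [586.2, 358.5, 151.8]
ee_rot: [-0.606, 0.795, 0.0, -0.0]
contact_force: [-0.5, 1.1, -0.9]
gripper_width: 14.2
grasp_force: 58.7
```

```bash
python3 f.py
```

```text
8.95 pos [ -8.61   3.3  151.83] tip z 81.5 F a,b,z -0.33 0.26 -0.38 tq [-0.001  0.004 -0.052]
```

{"method": "arm_command", "body": {"rows": [[[0, -0.002, 0], [0, 0, 0]], [[0, -0.004, 0], [0, 0, 0]], [[0, -0.004, 0], [0, 0, 0]], [[0, -0.004, 0], [0, 0, 0]]]}}

```text
clock: 9.35
position: [587.2, 358.2, 151.8]
ee_rot: [-0.606, 0.795, -0.0, -0.0]
contact_force: [0.1, 0.2, -0.6]
gripper_width: 14.3
grasp_force: 58.7
```

```bash
python3 f.py
```

```text
9.55 pos [ -7.6    3.27 151.8 ] tip z 81.5 F a,b,z -0.08 0.4 -0.86 tq [-0.01  -0.015  0.022]
```

{"method": "arm_command", "body": {"rows": [[[0, -0.002, 0], [0, 0, 0]], [[0, -0.004, 0], [0, 0, 0]], [[0, -0.004, 0], [0, 0, 0]], [[0, -0.004, 0], [0, 0, 0]]]}}

```text
clock: 9.95
position: [587.9, 358.0, 151.7]
ee_rot: [-0.606, 0.795, 0.0, -0.0]
contact_force: [-1.0, 0.3, -1.1]
gripper_width: 14.1
grasp_force: 58.8
```

```bash
python3 f.py
```

```text
10.15 pos [ -6.78   3.2  151.69] tip z 81.4 F a,b,z -0.87 0.12 -0.25 tq [0.125 0.354 0.021]
```

{"method": "arm_command", "body": {"rows": [[[0, -0.002, 0], [0, 0, 0]], [[0, -0.002, 0], [0, 0, 0]], [[0, -0.002, 0], [0, 0, 0]], [[0, -0.002, 0], [0, 0, 0]]]}}

```text
clock: 10.55
position: [588.2, 357.9, 151.6]
ee_rot: [-0.606, 0.795, 0.0, -0.0]
contact_force: [-3.0, 0.4, -0.5]
gripper_width: 14.2
grasp_force: 58.8
```

```bash
python3 f.py
```

```text
10.75 pos [ -6.41   3.15 151.66] tip z 81.4 F a,b,z -3.41 0.21 -0.28 tq [0.407 1.286 0.01 ]
```

{"method": "arm_command", "body": {"rows": [[[0, 0.0005, 0.005], [0, 0, 0]], [[0, 0.001, 0.01], [0, 0, 0]], [[0, 0.001, 0.015], [0, 0, 0]], [[0, 0.001, 0.02], [0, 0, 0]], [[0, 0.001, 0.024], [0, 0, 0]]]}}

```text
clock: 11.25
position: [588.2, 357.9, 145.6]
ee_rot: [-0.606, 0.795, 0.0, -0.0]
contact_force: [-4.4, 0.7, 0.5]
gripper_width: 14.0
grasp_force: 58.9
```

```bash
python3 f.py
```

```text
11.45 pos [ -6.46   3.18 145.44] tip z 75.1 F a,b,z -4.31 0.06 -0.27 tq [0.387 1.28  0.08 ]
```

{"method": "arm_command", "body": {"rows": [[[0, 0.002, 0.0], [0, 0, 0]], [[0, 0.002, 0.004], [0, 0, 0]], [[0, 0.002, 0.008], [0, 0, 0]], [[0, 0.002, 0.012], [0, 0, 0]], [[0, 0.002, 0.012], [0, 0, 0]]]}}

```text
clock: 11.95
position: [588.1, 358.1, 142.8]
ee_rot: [-0.606, 0.795, -0.0, 0.0]
contact_force: [-3.1, 0.6, -0.4]
gripper_width: 14.0
grasp_force: 58.8
```

```bash
python3 f.py
```

```text
12.15 pos [ -6.65   3.35 142.77] tip z 72.5 F a,b,z -2.59 -0.11 -0.25 tq [0.262 0.797 0.034]
```

{"method": "arm_command", "body": {"rows": [[[0, 0.0005, 0.004], [0, 0, 0]], [[0, 0.0005, 0.008], [0, 0, 0]], [[0, 0.0005, 0.012], [0, 0, 0]], [[0, 0.001, 0.016], [0, 0, 0]], [[0, 0.001, 0.016], [0, 0, 0]]]}}

```text
clock: 12.65
position: [587.9, 358.1, 138.7]
ee_rot: [-0.606, 0.795, -0.0, 0.0]
contact_force: [0.4, 0.6, -0.0]
gripper_width: 14.4
grasp_force: 58.8
```

```bash
python3 f.py
```

```text
12.85 pos [ -6.85   3.32 138.87] tip z 68.6 F a,b,z -0.45 0.24 -0.16 tq [0.072 0.166 0.014]
```

{"method": "arm_command", "body": {"rows": [[[0, -0.002, 0.0], [0, 0, 0]], [[0, -0.002, 0.004], [0, 0, 0]], [[0, -0.002, 0.008], [0, 0, 0]], [[0, -0.002, 0.012], [0, 0, 0]], [[0, -0.002, 0.012], [0, 0, 0]]]}}

```text
clock: 13.35
position: [588.0, 358.0, 135.6]
ee_rot: [-0.606, 0.795, 0.0, -0.0]
contact_force: [-1.3, 1.0, -0.8]
gripper_width: 14.0
grasp_force: 58.8
```

```bash
python3 f.py
```

```text
13.55 pos [ -6.7    3.23 135.63] tip z 65.3 F a,b,z -1.67 0.35 -0.78 tq [0.17  0.599 0.024]
```

{"method": "arm_command", "body": {"rows": [[[0, -0.0015, 0.0], [0, 0, 0]], [[0, -0.0015, 0.0], [0, 0, 0]], [[0, -0.0015, 0.0], [0, 0, 0]], [[0, -0.0015, 0.004], [0, 0, 0]], [[0, -0.0015, 0.008], [0, 0, 0]]]}}

```text
clock: 14.05
position: [588.2, 357.9, 134.0]
ee_rot: [-0.606, 0.795, 0.0, -0.0]
contact_force: [-5.0, 0.8, 0.6]
gripper_width: 14.3
grasp_force: 59.0
```

```bash
python3 f.py
```

```text
14.25 pos [ -6.48   3.22 133.74] tip z 63.4 F a,b,z -4.43 0.22 0.42 tq [0.366 1.483 0.062]
```

{"method": "arm_command", "body": {"rows": [[[0, 0.0012, 0.0], [0, 0, 0]], [[0, 0.0012, 0.004], [0, 0, 0]], [[0, 0.0012, 0.008], [0, 0, 0]], [[0, 0.0012, 0.012], [0, 0, 0]], [[0, 0.0012, 0.016], [0, 0, 0]]]}}

```text
clock: 14.75
position: [588.2, 358.0, 129.8]
ee_rot: [-0.606, 0.795, -0.0, 0.0]
contact_force: [-4.4, -0.0, 1.3]
gripper_width: 14.0
grasp_force: 59.0
```

```bash
python3 f.py
```

```text
14.95 pos [ -6.5    3.27 129.68] tip z 59.4 F a,b,z -4.03 -0.49 0.56 tq [0.332 1.387 0.076]
```

{"method": "arm_command", "body": {"rows": [[[0, 0.0012, 0.0], [0, 0, 0]], [[0, 0.0012, 0.004], [0, 0, 0]], [[0, 0.0012, 0.008], [0, 0, 0]], [[0, 0.0012, 0.012], [0, 0, 0]], [[0, 0.0012, 0.012], [0, 0, 0]]]}}

```text
clock: 15.45
position: [588.2, 358.2, 127.2]
ee_rot: [-0.606, 0.795, -0.0, 0.0]
contact_force: [-3.2, 0.2, 3.1]
gripper_width: 14.3
grasp_force: 59.4
```

```bash
python3 f.py
```

```text
15.65 pos [ -6.57   3.43 127.1 ] tip z 56.8 F a,b,z -3.2 -0.56 2.81 tq [0.257 1.111 0.059]
```

{"method": "arm_command", "body": {"rows": [[[0, 0.0012, 0.002], [0, 0, 0]], [[0, 0.0012, 0.004], [0, 0, 0]], [[0, 0.0012, 0.006], [0, 0, 0]], [[0, 0.0012, 0.008], [0, 0, 0]], [[0, 0.0012, 0.008], [0, 0, 0]]]}}

```text
clock: 16.15
position: [588.1, 358.3, 124.9]
ee_rot: [-0.606, 0.795, -0.0, 0.001]
contact_force: [-0.5, 0.8, 3.1]
gripper_width: 14.3
grasp_force: 59.3
```

```bash
python3 f.py
```

```text
16.35 pos [ -6.77   3.51 124.81] tip z 54.5 F a,b,z -0.77 0.21 3.22 tq [0.153 0.184 0.056]
```

{"method": "arm_command", "body": {"rows": [[[0, -0.0005, 0.002], [0, 0, 0]], [[0, -0.0005, 0.004], [0, 0, 0]], [[0, -0.0005, 0.006], [0, 0, 0]], [[0, -0.0005, 0.008], [0, 0, 0]], [[0, -0.0005, 0.01], [0, 0, 0]]]}}

```text
clock: 16.85
position: [587.2, 357.7, 121.2]
ee_rot: [-0.606, 0.795, 0.0, -0.001]
contact_force: [0.0, 0.7, -0.7]
gripper_width: 14.0
grasp_force: 58.8
```

```bash
python3 f.py
```

```text
17.05 pos [ -7.21   2.85 121.47] tip z 51.2 F a,b,z 0.03 0.43 -0.43 tq [0.023 0.028 0.023]
```

Force dropped to zero. I'll look to see whether the clip came off.

```bash
python3 - <<'E'
from h import *
im,W=cloud('side'); 
for r in arm.spot_in('side','clip')[:3]:
    u,v=map(int,r['position']); print(r['score'],u,v,W[v,u],st(W[v,u]))
cv2.imwrite('pics/c1.png',cv2.resize(im[220:320,150:280],None,fx=6,fy=6))
E
```

View pics/c1.png

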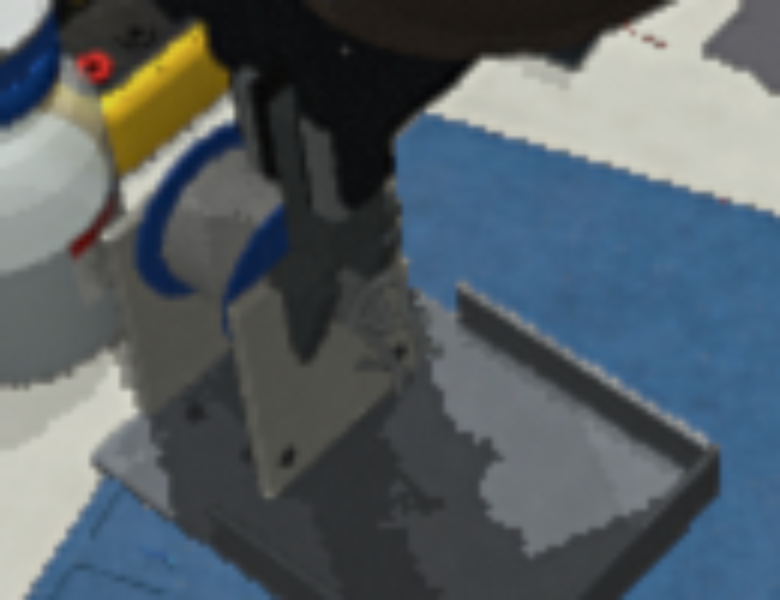

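The crop shows the fork astride the spindle at (330,300). There is something near the spindle end at (380,330) and a shape in the tray at (410,495), so I'll check the depth.

```bash
python3 - <<'E'
from h import *
for c in ['side','top']:
    im,W=cloud(c); X=W.reshape(-1,3); X=X[~np.isnan(X[:,0])]
    a=(X[:,:2]-SO)@AX;b=(X[:,:2]-SO)@AY;z=X[:,2]
    for lo,hi in [(7.5,9),(9,12),(12,20),(20,40),(40,50),(50,60),(60,66),(66,72),(72,80),(80,86),(86,95)]:
        q=(z>lo)&(z<hi)&(a>-85)&(a<-7)&(abs(b)<40)
        if q.sum()>1: print(c,lo,q.sum(),'a',np.percentile(a[q],[0,50,100]).round(1),'b',np.percentile(b[q],[0,50,100]).round(1))
for cam in ['top','wrist']:
  im,W=cloud(cam)
  for r in arm.spot_in(cam,'clip')[:2]:
    u,v=map(int,r['position']); print(cam,r['score'],u,v,st(W[v,u]))
E
python3 f.py
```

```text
side 7.5 122 a [-83.6 -48.8  -7.3] b [-39.8   6.2  38.5]
side 9 8 a [-73.4 -48.1 -26.9] b [-36.8  11.7  39.5]
side 12 11 a [-45.5 -44.1 -42.2] b [-8.   5.   9.2]
side 20 53 a [-47.1 -45.1 -35. ] b [-9.2  6.  13.9]
side 40 14 a [-47.5 -46.4 -45.2] b [-4.9  2.9  8.9]
side 60 3 a [-7.2 -7.1 -7.1] b [-11.7   4.1   8.7]
side 66 38 a [-23.4 -15.4  -7.2] b [-15.    2.1  14.6]
side 72 63 a [-22.1 -11.2  -7. ] b [-16.1  -0.6  14.9]
side 80 22 a [-14.4 -11.9  -8.3] b [-14.6  -0.3  14.9]
side 86 72 a [-17.5 -12.   -7.2] b [-19.7   8.4  19. ]
top 7.5 55 a [-84.9 -48.9  -7.2] b [-35.3  -4.8  39. ]
top 9 12 a [-83.8 -50.  -29.4] b [-32.9   3.8  35.3]
top 12 30 a [-63.9 -53.1 -47.7] b [-13.   -6.9   6.9]
top 20 22 a [-68.6 -65.  -47.4] b [-9.8 -1.1  7. ]
top 66 16 a [-21.  -15.2 -10.9] b [-4.8 -1.3  3.9]
top 72 7 a [-17.5 -15.5 -10.2] b [-15.4   0.7   2.8]
top 86 14 a [-13.8 -10.5  -7.1] b [-20.  -14.8  -6.5]
top 0.49 205 216 [-63.66  -3.9    5.31]
wrist 0.59 363 188 [-74.35  -5.91   9.03]
17.65 pos [ -6.96   3.28 122.36] tip z 52.1 F a,b,z -0.23 -0.1 -0.33 tq [-0.054 -0.021  0.054]
```

The clip was caught falling and is now in the tray. I'll withdraw upward.

{"method": "arm_command", "body": {"rows": [[[0, 0.008, -0.0], [0, 0, 0]], [[0, 0.012, -0.06], [0, 0, 0]], [[0, 0.012, -0.16], [0, 0, 0]], [[0, 0.012, -0.26], [0, 0, 0]], [[0, 0.012, -0.3], [0, 0, 0]]]}}

```text
clock: 18.15
position: [586.1, 359.9, 201.9]
ee_rot: [-0.607, 0.795, -0.0, 0.003]
contact_force: [0.4, 0.3, -0.1]
gripper_width: 14.1
grasp_force: 58.8
```

```bash
python3 - <<'E'
from h import *
for c in ['top','side']:
    im,W=cloud(c)
    for r in arm.spot_in(c,'clip')[:2]:
        u,v=map(int,r['position']); print(c,r['score'],u,v,st(W[v,u]))
s=arm.read_state();print(s['position'],s['ee_rot'])
q=yq(HY+.0); rows([475.6,66.1,200],[.782148,-.623093,0,0])
E
```

```text
[584.24835663 358.67584462 196.63687626] [-6.06159050e-01  7.95343174e-01  2.90174376e-04 -5.98438249e-04]
shift [ 1.2437  0.1088 -0.0126]
turn [ 4.000e-04 -1.000e-04 -1.572e-01]
```

{"method": "arm_command", "body": {"rows": [[[0.15, 0.01, 0], [0, 0, -0.03]], [[0.3, 0.02, 0], [0, 0, -0.07]], [[0.45, 0.03, 0], [0, 0, -0.11]], [[0.6, 0.05, 0], [0, 0, -0.15]], [[0.7, 0.06, 0], [0, 0, -0.157]]]}}

```text
clock: 18.85
position: [521.9, 191.5, 195.6]
ee_rot: [0.783, -0.623, -0.001, 0.002]
contact_force: [0.7, 1.2, -0.6]
gripper_width: 14.1
grasp_force: 58.8
```

{"method": "arm_command", "body": {"rows": [[[0, 0, 0], [0, 0, 0]], [[0, 0, 0], [0, 0, 0]]]}}

```text
clock: 19.05
position: [523.7, 193.6, 196.5]
ee_rot: [0.782, -0.624, -0.0, 0.001]
contact_force: [-0.2, -0.4, -0.6]
gripper_width: 14.2
grasp_force: 58.8
```

```bash
python3 - <<'E'
from h import *
rows([475.6,66.1,195],[.782148,-.623093,0,0])
E
```

```text
shift [0.4546 0.3008 0.0066]
turn [ 0.0004 -0.0002 -0.0004]
```

{"method": "arm_command", "body": {"rows": [[[0.15, 0.1, 0], [0, 0, 0]], [[0.3, 0.2, 0], [0, 0, 0]], [[0.42, 0.28, 0.08], [0, 0, 0]], [[0.455, 0.301, 0.16], [0, 0, 0]], [[0.455, 0.301, 0.24], [0, 0, 0]]]}}

```text
clock: 19.55
position: [475.7, 65.7, 136.4]
ee_rot: [0.782, -0.624, -0.0, 0.0]
contact_force: [-0.1, 1.0, -0.2]
gripper_width: 13.9
grasp_force: 58.8
```

{"method": "arm_command", "body": {"rows": [[[0, 0, 0], [0, 0, 0]], [[0, 0, 0], [0, 0, 0]], [[0, 0, 0], [0, 0, 0]], [[0, 0, 0], [0, 0, 0]]]}}

```text
clock: 19.95
position: [476.9, 67.2, 138.1]
ee_rot: [0.782, -0.623, 0.0, -0.001]
contact_force: [-0.3, -0.0, 0.1]
gripper_width: 13.8
grasp_force: 58.8
```

```bash
python3 - <<'E'
from h import *
for c in ['top','side']:
    im,W=cloud(c)
    for r in arm.spot_in(c,'clip')[:2]:
        u,v=map(int,r['position']); print(c,r['score'],u,v,st(W[v,u]))
X=W.reshape(-1,3)
ax=np.array([np.cos(np.radians(12.5)),np.sin(np.radians(12.5))]);ay=np.array([-ax[1],ax[0]])
m=(np.hypot(X[:,0]-475,X[:,1]-64)<45);P=X[m];a=(P[:,:2]-HOLD)@ax;b=(P[:,:2]-HOLD)@ay
for lo in range(40,108,6):
    q=(P[:,2]>lo)&(P[:,2]<lo+6)
    if q.sum()>2:print(lo,q.sum(),a[q].min().round(1),a[q].max().round(1),b[q].min().round(1),b[q].max().round(1))
rows([475.6,66.1,95],[.782148,-.623093,0,0])
E
python3 f.py; python3 -c "
from h import *
rows([475.6,66.1,95],[.782148,-.623093,0,0]);print(arm.read_state()['position'])"
```

```text
side 0.49 244 309 [-71.7  -11.34   8.34]
40 465 -25.6 24.4 -33.6 34.1
46 8 -19.6 21.9 -29.6 30.8
64 3 5.1 7.0 11.9 15.8
76 9 2.0 7.7 12.8 16.4
82 10 0.5 6.2 13.7 16.5
88 12 -2.5 6.6 12.5 16.9
94 19 -3.9 7.2 12.4 17.1
100 14 -6.4 7.6 6.2 16.3
106 34 -6.9 7.6 9.0 21.7
shift [0.0018 0.0033 0.1709]
turn [-0.0003  0.0001 -0.    ]
20.35 pos [ -37.18 -307.55  137.45] tip z 67.1 F a,b,z -0.56 0.01 -0.14 tq [ 0.011 -0.024  0.016]
shift [0.001  0.0023 0.1698]
turn [-0.0001  0.     -0.0001]
[476.08475056  66.46725177 137.44629136]
```

{"method": "arm_command", "body": {"rows": [[[0.001, 0.002, 0], [0, 0, 0]], [[0.001, 0.002, 0.04], [0, 0, 0]], [[0.001, 0.002, 0.08], [0, 0, 0]], [[0.001, 0.002, 0.11], [0, 0, 0]], [[0.001, 0.002, 0.125], [0, 0, 0]]]}}

```text
clock: 20.85
position: [474.9, 65.8, 104.6]
ee_rot: [0.782, -0.623, -0.001, 0.001]
contact_force: [-0.3, -0.6, -0.0]
gripper_width: 14.2
grasp_force: 58.8
```

```bash
python3 f.py;python3 -c "
from h import *
rows([475.6,66.1,76.3],[.782148,-.623093,0,0]);print(arm.read_state()['position'])"
```

```text
21.05 pos [ -37.38 -307.95  106.01] tip z 35.7 F a,b,z -0.09 -0.05 -0.47 tq [-0.034  0.002  0.033]
shift [-0.      0.0008  0.1188]
turn [ 0.     -0.0001 -0.    ]
[475.78607039  66.13578396 106.0106893 ]
```

In the slot freely. I'll go on down.

{"method": "arm_command", "body": {"rows": [[[0, 0.001, 0.03], [0, 0, 0]], [[0, 0.001, 0.06], [0, 0, 0]], [[0, 0.001, 0.085], [0, 0, 0]], [[0, 0.001, 0.105], [0, 0, 0]], [[0, 0.001, 0.115], [0, 0, 0]]]}}

```text
clock: 21.55
position: [475.1, 65.9, 76.5]
ee_rot: [0.782, -0.623, -0.0, 0.001]
contact_force: [0.4, -0.6, -0.0]
gripper_width: 13.9
grasp_force: 58.8
```

{"method": "arm_command", "body": {"rows": [[[0, 0, 0.002], [0, 0, 0]], [[0, 0, 0.004], [0, 0, 0]], [[0, 0, 0.006], [0, 0, 0]], [[0, 0, 0.006], [0, 0, 0]]]}}

```text
clock: 21.95
position: [475.5, 66.1, 76.4]
ee_rot: [0.782, -0.623, 0.0, -0.0]
contact_force: [-1.9, -1.3, 4.5]
gripper_width: 14.6
grasp_force: 59.6
```

```bash
python3 f.py;python3 -c "
from h import *
print(arm.read_state()['position'])"
```

```text
22.15 pos [ -37.59 -308.06   76.35] tip z 6.0 F a,b,z -1.73 -0.73 4.96 tq [-0.068  0.601  0.039]
[475.55097864  66.08001745  76.34922814]
```

Flange seated: same height as at the start, with 5 N upward. I'll release, then retreat upward.

{"method": "arm_command", "body": {"rows": [[[0, 0, 0], [0, 0, 0]], [[0, 0, 0], [0, 0, 0]], [[0, 0, 0], [0, 0, 0]], [[0, 0, 0], [0, 0, 0]], [[0, 0, 0], [0, 0, 0]]], "grip": 1}}

```text
clock: 22.65
position: [475.4, 66.0, 75.7]
ee_rot: [0.782, -0.623, -0.0, 0.0]
contact_force: [-0.3, 0.0, 0.2]
gripper_width: 84.5
grasp_force: 0.0
```

{"method": "arm_command", "body": {"rows": [[[0, 0, 0], [0, 0, 0]], [[0, 0, -0.05], [0, 0, 0]], [[0, 0, -0.15], [0, 0, 0]], [[0, 0, -0.3], [0, 0, 0]], [[0, 0, -0.45], [0, 0, 0]]]}}

```text
clock: 23.15
position: [474.9, 65.8, 189.2]
ee_rot: [0.782, -0.623, -0.0, 0.001]
contact_force: [0.7, 1.6, 0.1]
gripper_width: 85.3
grasp_force: 0.0
```

{"method": "arm_command", "body": {"rows": [[[0, 0, 0], [0, 0, 0]], [[0, 0, 0], [0, 0, 0]], [[0, 0, 0], [0, 0, 0]], [[0, 0, 0], [0, 0, 0]], [[0, 0, 0], [0, 0, 0]]]}}

```text
clock: 23.65
position: [474.9, 65.8, 187.2]
ee_rot: [0.782, -0.623, -0.001, 0.001]
contact_force: [-0.1, 0.7, 0.2]
gripper_width: 86.0
grasp_force: 0.0
```

```bash
python3 - <<'E'
from h import *
s=arm.read_state();print(s['clock'],s['position'],s['gripper_width'])
im,W=cloud('side','end.png');X=W.reshape(-1,3)
m=(np.hypot(X[:,0]-475,X[:,1]-64)<30)&(X[:,2]>60)&(X[:,2]<112);P=X[m];t=P[P[:,2]>100]
print(cv2.minAreaRect(t[:,:2].astype(np.float32)),np.percentile(P[:,2],98))
for lo in (60,75,90): 
    q=P[(P[:,2]>lo)&(P[:,2]<lo+15)]; print(lo,len(q),cv2.minAreaRect(q[:,:2].astype(np.float32)))
for r in arm.spot_in('side','clip')[:2]:
    u,v=map(int,r['position']); print(r['score'],u,v,st(W[v,u]))
cv2.imwrite('pics/endc.png',cv2.resize(im[130:350,130:380],None,fx=2.7,fy=2.7))
E
```

```text
23.65 [474.87723225  65.79972505 187.20557583] 85.99732191716849
((474.72314453125, 65.28851318359375), (14.732406616210938, 22.907941818237305), 16.481122970581055) 107.32165582531765
60 53 ((472.845947265625, 71.55656433105469), (15.620514869689941, 9.19166374206543), 8.995500564575195)
75 48 ((471.99737548828125, 73.95040130615234), (14.624266624450684, 5.27761697769165), 15.986241340637207)
90 62 ((473.7947998046875, 66.3307876586914), (14.938679695129395, 21.440401077270508), 12.814735412597656)
```

View pics/endc.png

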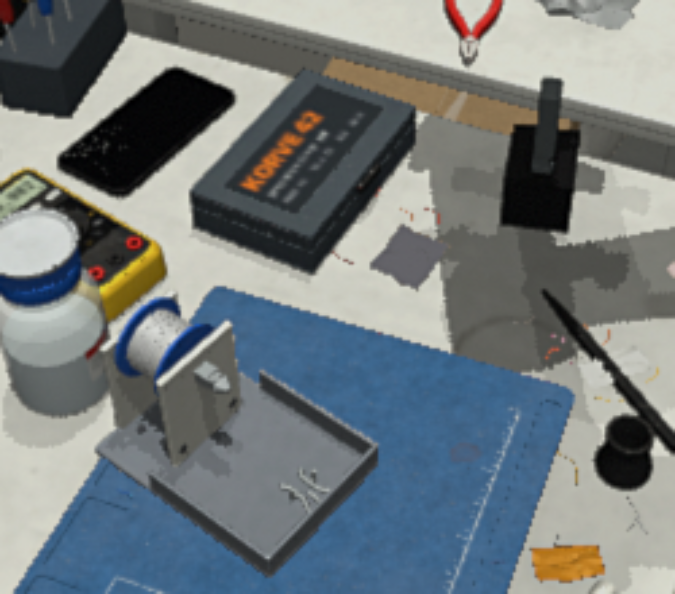

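The final view shows the spindle bare at (210,378), the clip lying in the tray at (303,488), and the wedge upright in the holder at (548,125).

```bash
python3 -c "
from bench import arm
print(arm.job_done())"
```

```text
the job is handed in; nothing more can be done
None
```

The clip came off the spindle and lies in the tray, the wedge is back in its holder and released, and I handed the job in at about 24 s; no verdict was returned.

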